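Close a portion tub on the swing-carrier lid press

ROBOT

A 7-joint arm with a two-finger parallel gripper is mounted at the origin on the work surface. World frame = base frame: x ahead of the robot, y to its left, z up, the work surface at z = 0. Lengths are in m, angles in rad, forces in N, time in s.
With the tool pointing down it reaches from about 0.425 to 0.825 m from the base axis. Payload 3.6 kg.
Tool frame: the origin (TCP) lies between the finger pads; the fingertips stand 11 mm ahead of it and the grasp point (between the pads) lies 8 mm behind it; z points along the fingers, y is the line along which they close (so a half turn about z gives the same grasp; the last joint's range is limited). The gripper opens to 93 mm and grips with 3 to 60 N. Pads are 15 mm wide; open, the fingers measure 128 mm over their backs; the gripper's body (75 mm by 188 mm) begins 65 mm behind the grasp point.
Start: joints at [1.151, 0.615, -0.013, 1.423, 0.008, 1.103, -0.04], TCP at [0.249, -0.6, 0.23] pointing down, gripper open.
Joint ranges: [-3.12, 3.12], [-0.3, 2.06], [-1.34, 1.32], [0.26, 2.42], [-1.36, 4.5], [0.01, 1.98], [-2.84, 2.84]. Speed limits (rad/s): [2.79, 2.79, 3.14, 3.14, 3.14, 3.14, 3.14].

INTERFACE

Orientations are given as [roll, pitch, yaw] about the fixed x, y, z axes, in that order (R = Rz(yaw) Ry(pitch) Rx(roll)).
In Python, from bench import bot, viewer gives the robot as it stands.
- The arm moves only by the tool servo_tool, never from a script. Its argument "commands" is a list of rows, each a list of 3 entries, a list of its own where there are three numbers: the closure, from -1 (fully open) to 1 (shut), then the shift along the tool's x, y, z as a fraction of full scale, then the turn about the tool's z as a fraction of full scale. In form: [[claw, [tx, ty, tz], roll], ...]. A call has 1 to 12 rows; each row is the pose to reach, as a shift and turn from the pose commanded when the call began, along the tool's axes at that moment; what a row does not reach only later rows make up. Full scale, the value 1, is 40 cm for a shift and pi/4 rad for a turn. A row lasts 1/8 s, in which the tool goes at most 62.5 mm and 10.7 degrees, less where a joint would pass 70% of its speed; a pose out of reach is approached as far as the arm can. A call with a number of a shift or a turn outside -1 to 1 is refused whole. A call with a gripper value outside its range is refused whole. The fingers move at their own pace and stop on an object; "grip_force" is the grip in N (left out, the last holds). Time passes only in rows, so rows that repeat a pose let the fingers close. It gives the time, the measured TCP pose, the force, the opening and the grip force at its end, in the units of the state.
- bot.sense(): the state, without advancing time (a new reading comes with each control period).
- viewer.snapshot(name): name is "scene" or "top" or "wrist"; returns a dict with "image" (420x560x3 uint8, red, green, blue), "range_z" (420x560 float32, m along the optical axis (not along the pixel's ray), 0 where there is no reading), "camera_matrix" (3x3 intrinsics, pixels), "pose" (4x4, takes a point from camera to world coordinates). Camera axes: x right, y up, looking along -z (the intrinsics and any distortion apply to the point x, -y, -z); pixel columns grow to the right and rows downward; lengths in m; the calibration is good to about 2 mm. A picture is of the moment at which its call begins.
- bot.job_done(): hands the job in; it is judged then, once.
The state is a dict: "time": time; "joint_positions": joint angles; "joint_velocities": joint speeds; "joint_efforts": joint torques, N m; "position": TCP position; "ee_rot": TCP orientation; "force": force on the tool from outside, world axes, zero at the start; "wrist_torque": the same for the moment, N m; "width": opening from 0.0 (shut) to 1.0 (fully open); "grasp_force": force on a finger pad.
Only numpy, scipy, OpenCV 4.12 (cv2) and the standard library are available. Lean on these libraries where they do the work, as an engineer would, in place of code of your own. Each camera call takes 0.05 s, during which the arm holds its last target. There are 200 camera calls.

TASK

Stand the steel tub with the raised orange lid in the carrier's round nest, pull the red spring ring up, swing the carrier round to the red-marked notch and let the ring drop fully home there. Tilt the control stick fully the way its red arrow points and hold it about a second so that the press shuts the lid, then let the stick spring back. Pull the ring again, swing the carrier on to the green-marked notch and leave it locked there with the closed tub standing in the nest; leave everything else where it is.

Things in the scene. Friction and masses are not known exactly. Their poses are not given: they have to be found in the camera images.
- tub_mid (a point): centre of the steel tub to be closed (half-way up its wall): upright cylinder 60 mm diameter, wall top 70 mm above its foot, about 160 g; an orange lid 50 mm in diameter stands 6 mm proud of its top. Site z is the tub's axis. It starts on the green board (12 mm thick) among two other things, about 85 mm apart in a row along the board's y
- lid (a joint): how far the orange lid has been pressed down into the tub: 0 raised, 0.005 m fully shut (1 mm still proud). It is stiff (about 2.5 N) and stays where it is left
- nest (a point): centre of the seat floor in the round black nest at one end of the carrier, 110 mm from the hub axis; the seat is 50 mm above the table, 70 mm inside diameter, with a lip 6 mm above the seat. The point turns with the carrier; its x axis points away from the hub. A seated tub has its centre 35 mm above this point
- hub (a point): point on the carrier's vertical pivot axis, 50 mm above the table (top of the carrier bar). Its frame is the machine's: x points from the hub to the press column, whose near face is 190 mm from the hub; the press head's rubber foot (42 mm diameter) hangs 110 mm from the hub along +x, 138 mm above the table, under a housing whose lower parts are 222 mm and top 287 mm above the table
- ring_mid (a point): centre of the red pull ring, an upright loop (41 mm outer diameter, bar 9 mm thick) on the carrier's other end, 110 mm from the hub axis and, when home, 88 mm above the table (top of loop 108 mm; the boss below it tops out at 62 mm). The loop's plane is vertical and holds the radial line from the hub; so its 9 mm thickness lies across the radius, along the point's y axis. The point turns with the carrier and rises with the ring; its x axis points to the hub
- pull_ring (a joint): lift of the ring and its index pin: 0 is home; the pin is clear of the notched ring above 0.010 m, stop at 0.016 m. A spring pulls it down with 4.4 N at 0 and 7.6 N at the stop. The pin's end is round, and it drops into a notch when within about 4 mm of it; between notches it rides on the notched ring at about 0.010
- carrier (a joint): angle of the carrier, rad, growing clockwise seen from above: 0 at the blue notch (start), 1.22 at the red notch (nest under the press), 2.44 at the green notch. Turns easily when the pin is out, with 0.014 rad of play when locked; end stops at -0.04 and 2.48
- notch_blue (a point): centre of the start notch, marked by a blue dot, on top of the fixed notched ring (32 mm above the table, 110 mm from the hub); the pull ring stands over it at the start
- notch_red (a point): centre of the notch marked by a red dot; with the pull ring above it the nest is under the press
- notch_green (a point): centre of the notch marked by a green dot; with the pull ring above it the nest is at the far side for unloading
- stick_ball (a point): centre of the black ball (30 mm diameter) on top of the control stick, 90 mm above the stick's pivot, 150 mm above the table when upright; the grey control box is 55 mm high. Site axes turn with the stick: at rest its x axis points the way of the red arrow on the box, z up
- stick (a joint): tilt of the stick along the red arrow, rad: 0 centred, +0.45 fully towards the arrow, -0.45 the other way. Springs back to 0 when let go. Tilting it towards the arrow moves the press down at 60 mm per rad; the foot is sprung, so the full tilt is possible with a tub beneath, where the ball then needs about 6 to 8 N. From about 0.35 rad on the lid is shut. A second hinge lets the stick tilt sideways, with no effect
- shut_tub: closed steel tub, 60 mm diameter, 71 mm high, with a white lid; stands on the board, leave it; origin at its foot
- spice_jar: amber glass jar with steel cap, 56 mm diameter, 75 mm high; stands on the board, leave it; origin at its foot
- red_squeezer: red squeeze bottle, 54 mm diameter, 175 mm high, standing at the back of the table; leave it; origin at its foot
- yellow_squeezer: yellow squeeze bottle, 54 mm diameter, 175 mm high, standing at the back of the table; leave it; origin at its foot
- steel_cup: open steel cup, 72 mm diameter at the rim, 85 mm high, standing at the back of the table; leave it; origin at its foot
- spoon: steel spoon about 200 mm long, lying at the back of the table; leave it; origin at its middle
There are look-alikes about, which are no part of the job. What is shaped like the part that bears tub_mid but blue is not meant. What is shaped like the part that bears stick_ball but purple is not meant.

How it is judged:
On the way, in this order (a step that is already met when the one before it is completed fails the run):
1. the tub stands in the nest while the carrier is still locked at the blue notch (horizontal distance between tub_mid and nest below 0.008 m and z of tub_mid in the frame of nest between 0.03 and 0.04 m and angle between tub_mid's own z axis and vertical below 0.1 rad and value of joint carrier between -0.03 and 0.03 rad and value of joint pull_ring below 0.003 m), for 0.2 s.
2. the carrier is locked at the red notch with the tub in the nest (horizontal distance between tub_mid and nest below 0.008 m and z of tub_mid in the frame of nest between 0.03 and 0.04 m and angle between tub_mid's own z axis and vertical below 0.1 rad and value of joint carrier between 1.19 and 1.25 rad and value of joint pull_ring below 0.003 m), for 0.2 s.
3. at the red notch the stick is held tilted towards its arrow (over 0.3 rad) with the lid shut for 0.7 s (all of step 2 and value of joint lid above 0.004 m and value of joint stick above 0.3 rad), for 0.7 s.
4. the stick has sprung back to the centre while the carrier is still locked at the red notch (value of joint carrier between 1.19 and 1.25 rad and value of joint pull_ring below 0.003 m and value of joint stick between -0.08 and 0.08 rad), for 0.1 s.
At the end, for the whole second after the job is handed in: The carrier is locked and still at the green notch (within 0.03 rad, ring within 3 mm of home), the tub stands upright in the nest (within 8 mm of its centre, on the seat within 5 mm), its lid is shut (pressed at least 4 mm) and the stick is back at its centre (within 0.08 rad) (horizontal distance between tub_mid and nest below 0.008 m and z of tub_mid in the frame of nest between 0.03 and 0.04 m and angle between tub_mid's own z axis and vertical below 0.1 rad and value of joint carrier between 2.41 and 2.47 rad and value of joint pull_ring below 0.003 m and value of joint lid above 0.004 m and value of joint stick between -0.08 and 0.08 rad and velocity of joint carrier between -0.05 and 0.05 rad/s); the robot touches nothing.
It fails at once if another thing on the table or board is pushed more than 30 mm from its place (distance of any of shut_tub, spice_jar, red_squeezer, yellow_squeezer, steel_cup, spoon from where it was at the start of the episode above 0.03 m).
It fails at once if the tub is tipped by more than 0.6 rad (angle between tub_mid's own z axis and vertical above 0.6 rad).
It also fails if it takes over 72 s, if anything falls off the work surface, if the arm or the gripper's body presses on something with over 40 N, if the wrist force passes 120 N, or if a joint passes its speed limit or range.

## Working session

There is one attempt and no reset: what is moved stays moved. The work goes in short steps, Python scripts to look and compute and a tool call to move; the robot and the scene stay as the last step left them, time stands still between calls to the robot, and variables do not carry over. Pictures are saved under pics/ and viewed, at most 10 in all, crops included, and the job is handed in when it is done.

Besides the shell and the picture viewer there is one more tool, called after "Call:" by a JSON object that holds its "method" and its "body". servo_tool: Moves the arm, as the interface text tells. Shift numbers are shares of 40 cm and turn numbers shares of pi/4 rad, none past 1 either way. Its arguments: {"type":"object","properties":{"commands":{"type":"array","items":{"type":"array"}},"grip_force":{"type":"number"}},"required":["commands"]}

```bash
mkdir -p pics; cat > h.py <<'E'
import numpy as np, cv2
from bench import bot, viewer
def snap(n):
    s=viewer.snapshot(n); np.savez(f'{n}.npz',**{k:np.asarray(v) for k,v in s.items()}); return s
def load(n): return dict(np.load(f'{n}.npz'))
def ray(s,u,v):
    K=s['camera_matrix'];d=np.array([(u-K[0,2])/K[0,0],-(v-K[1,2])/K[1,1],-1.]);P=s['pose'];return P[:3,3],P[:3,:3]@d
def plane(s,u,v,z):
    o,d=ray(s,u,v);return o+d*(z-o[2])/d[2]
def cloud(s):
    h,w=s['range_z'].shape;v,u=np.mgrid[:h,:w];K=s['camera_matrix'];P=s['pose'];r=s['range_z']
    c=np.stack([(u-K[0,2])/K[0,0]*r,-(v-K[1,2])/K[1,1]*r,-r],-1);return c@P[:3,:3].T+P[:3,3]
def save(im,n): cv2.imwrite(f'pics/{n}.png',im[...,::-1])
E
python3 - <<'E'
from h import *
a=snap('scene');b=snap('top')
save(a['image'],'scene1');save(b['image'],'top1')
for s in(a,b):print(s['camera_matrix'],s['pose'])
print(bot.sense())
E
```

```text
[[541.56505574   0.         270.05342411]
 [  0.         541.56505574 213.20310972]
 [  0.           0.           1.        ]] [[-0.61166486 -0.45638463  0.64620366  1.62694321]
 [ 0.79104082 -0.36416241  0.49156908  0.75602859]
 [ 0.0109785   0.811849    0.58376422  1.10923319]
 [ 0.          0.          0.          1.        ]]
[[448.18278816   0.         283.42735866]
 [  0.         448.18278816 208.79936474]
 [  0.           0.           1.        ]] [[ 0.01131444  0.98973825 -0.14244358  0.35240774]
 [-0.99976337  0.00855029 -0.02000242 -0.06347961]
 [-0.01857922  0.14263619  0.98960079  1.45676847]
 [ 0.          0.          0.          1.        ]]
{'time': 0.1, 'joint_positions': array([ 1.15149851,  0.61577498, -0.01261306,  1.42470941,  0.00812815,
        1.10338787, -0.040424  ]), 'joint_velocities': array([-0.00099067, -0.00107236,  0.00056138, -0.00273015, -0.00018114,
        0.00125693,  0.00155971]), 'joint_efforts': array([ 1.51192038e-03, -4.60042119e+01,  2.10139216e-01, -1.66244262e+01,
       -6.12026313e-02,  1.69564923e-02,  1.21611633e-04]), 'position': array([ 0.24854939, -0.59987665,  0.22863753]), 'ee_rot': array([-3.13936435e+00,  5.31490699e-05,  3.92849033e-01]), 'force': array([ 0.35883722,  0.19408758, -0.60775801]), 'wrist_torque': array([-0.01567741, -0.00697835,  0.01788782]), 'grasp_force': 0.0, 'width': 0.9973533313433606}
```

View pics/scene1.png

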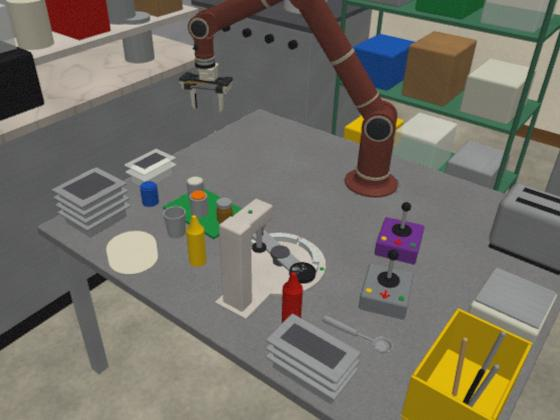

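View pics/top1.png

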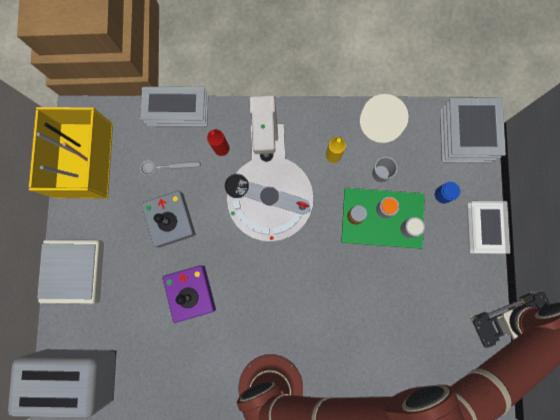

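The orange lid is the target, at scene (198,200) and top (389,206). Things it could be mistaken for in the top view:
- blue tub at (449,192)
- white-lidded tub at (414,226)
- amber jar at (358,213)

The stick I want is on the grey box, ball near top (167,221). The purple one at (187,298) is the look-alike. I'll check both in a crop and measure them.

```bash
python3 - <<'E'
from h import *
b=load('top');a=load('scene')
im=b['image'];c=np.hstack([cv2.resize(im[165:255,335:465],(520,360),interpolation=2),])
m=cv2.resize(im[90:250,140:320],(720,640)[:2],interpolation=2)
m=cv2.resize(im[95:255,135:345],(787,600),interpolation=2);m[:180,540:787]=cv2.resize(im[185:240,380:456],(247,180));save(m,'crop1')
def blobs(s,lo,hi,mn=8):
    hsv=cv2.cvtColor(s['image'],cv2.COLOR_RGB2HSV);k=cv2.inRange(hsv,lo,hi)
    if lo[0]==0 and hi[0]<=6:k|=cv2.inRange(hsv,(174,)+lo[1:],(180,)+hi[1:])
    n,l,st,ce=cv2.connectedComponentsWithStats(k);C=cloud(s)
    return [(ce[i].round(1),st[i][2:].tolist(),np.median(C[l==i],0).round(3),C[l==i][:,2].max().round(3)) for i in range(1,n) if st[i][4]>=mn]
for nm,s in(('top',b),('scene',a)):
    print(nm,'orange');[print(x) for x in blobs(s,(7,160,120),(17,255,255),20)]
    print('red');[print(x) for x in blobs(s,(0,150,90),(6,255,255))]
    print('green');[print(x) for x in blobs(s,(45,100,40),(85,255,255))]
    print('blue');[print(x) for x in blobs(s,(100,140,60),(125,255,255))]
    C=cloud(s);v=s['image'].max(-1)
    k=(v<75)&(C[...,0]>.3)&(C[...,0]<1)&(C[...,1]<.6)&(C[...,1]>-.3)&(C[...,2]>.03)&(C[...,2]<.2)
    n,l,st,ce=cv2.connectedComponentsWithStats(k.astype(np.uint8))
    print('dark');[print(ce[i].round(1),st[i][2:],np.median(C[l==i],0).round(3),C[l==i][:,2].max().round(3)) for i in range(1,n) if st[i][4]>15]
E
```

```text
top orange
(array([389.5, 205.7]), [16, 15, 183], array([ 0.561, -0.361,  0.089]), np.float64(0.098))
red
(array([217.1, 141.8]), [21, 26, 346], array([0.751, 0.17 , 0.131]), np.float64(1.457))
(array([161.4, 202.5]), [8, 9, 31], array([0.572, 0.351, 0.057]), np.float64(0.065))
(array([302.3, 204.1]), [11, 5, 33], array([ 0.563, -0.093,  0.102]), np.float64(1.457))
(array([182.7, 277.5]), [8, 10, 31], array([0.338, 0.274, 0.057]), np.float64(0.062))
green
(array([262.3, 125.9]), [4, 3, 9], array([0.746, 0.02 , 0.29 ]), np.float64(0.294))
(array([381.2, 218.2]), [83, 61, 3370], array([ 0.529, -0.343,  0.013]), np.float64(1.457))
(array([147.9, 207.4]), [5, 4, 17], array([0.555, 0.395, 0.06 ]), np.float64(0.068))
(array([232.3, 212.9]), [4, 3, 9], array([0.545, 0.133, 0.015]), np.float64(0.018))
(array([168.7, 281.8]), [5, 5, 17], array([0.322, 0.317, 0.06 ]), np.float64(0.068))
blue
(array([447.3, 192.2]), [25, 21, 389], array([ 0.609, -0.547,  0.074]), np.float64(1.457))
dark
[266.1 156.9] [13  7 64] [0.698 0.016 0.147] 0.155
[234.4 184.8] [ 23  24 315] [0.631 0.124 0.052] 0.063
[186
[... 1801 characters left out ...]
.012]), np.float64(0.078))
(array([412.6, 244.9]), [4, 3, 11], array([0.321, 0.319, 0.059]), np.float64(1.109))
(array([400.9, 297.7]), [5, 5, 20], array([0.554, 0.394, 0.059]), np.float64(0.062))
blue
(array([383.6,  59.2]), [61, 56, 2126], array([-1.05 , -0.521,  0.077]), np.float64(1.109))
(array([148.9, 193.3]), [18, 25, 368], array([ 0.628, -0.538,  0.053]), np.float64(0.083))
dark
[396.7 232.8] [ 8  5 18] [0.303 0.252 0.064] 0.068
[258.6 247.5] [14  9 85] [0.713 0.023 0.147] 0.16
[392.9 254.7] [11 11 99] [0.518 0.335 0.156] 0.168
[274.1 257.3] [ 7  9 25] [0.623 0.012 0.048] 0.056
[303.9 271.9] [ 27  21 343] [0.625 0.123 0.05 ] 0.062
[388.  279.6] [ 22  16 252] [0.517 0.336 0.063] 0.086
```

View pics/crop1.png

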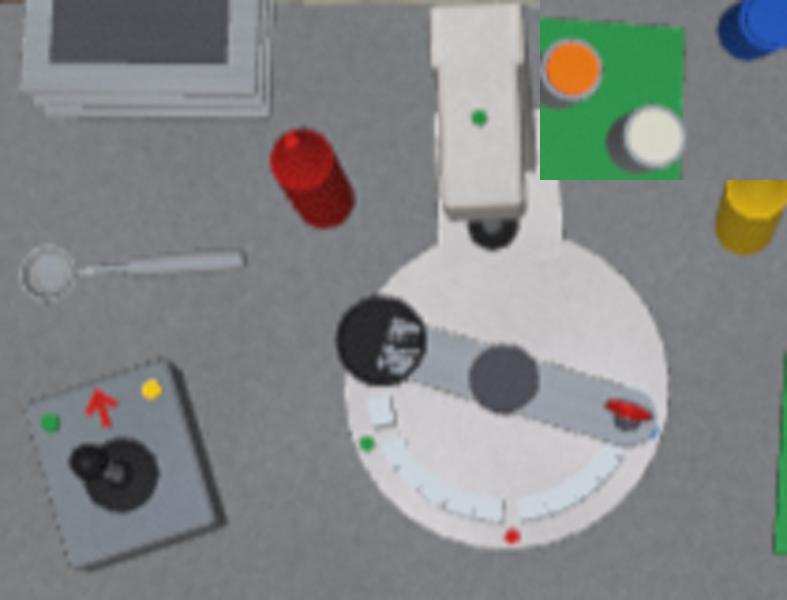

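The crop confirms both choices: the orange lid in a steel rim (inset, left), and the grey box whose red arrow points up the image (+x), with its ball at crop (90,462). The nest is at crop (381,340), the hub at (504,378), the ring at (629,411), the red dot at (512,536) and the green dot at (367,444). Next I'll get exact positions.

```bash
cat > m.py <<'E'
from h import *
b=load('top');a=load('scene')
def mask_pts(s,cond,box):
    u0,v0,u1,v1=box;k=np.zeros(s['range_z'].shape,np.uint8);k[v0:v1,u0:u1]=cond[v0:v1,u0:u1];return k
def circ(k):
    cs,_=cv2.findContours(k,cv2.RETR_EXTERNAL,cv2.CHAIN_APPROX_NONE);c=max(cs,key=cv2.contourArea);h=cv2.convexHull(c);M=cv2.moments(h)
    return M['m10']/M['m00'],M['m01']/M['m00'],cv2.minEnclosingCircle(h)[1]
for nm,s,bx in(('top',b,dict(nest=(222,172,250,199),hub=(258,185,282,208),disc=(215,150,325,245),tub=(375,190,402,220))),('scene',a,dict(nest=(288,258,320,286),tub=(185,188,210,203)))):
    v=s['image'].max(-1).astype(int);C=cloud(s);hsv=cv2.cvtColor(s['image'],cv2.COLOR_RGB2HSV)
    for n,c,z in(('nest',v<60,.056),('hub',(v<110),.052),('disc',(v>150),.015),('tub',(hsv[...,0]<18)&(hsv[...,0]>6)&(hsv[...,1]>150),.088)):
        if n in bx:
            u,w,r=circ(mask_pts(s,c,bx[n]));print(nm,n,round(u,1),round(w,1),round(r,1),plane(s,u,w,z).round(4))
    if nm=='top':
        C2=C[185:207,258:282];print('hub z',np.percentile(C2[...,2],[10,50,90]))
print('red dot',plane(b,271.6,237.9,.015),'green',plane(b,232.9,213.2,.015))
print('ring top',plane(b,302.5,204.3,.104))
for p in((159,218.2),):print('ball',plane(b,*p,.155))
print('ball scene',plane(a,392.9,254.7,.152))
C=cloud(a);k=(C[...,2]>.12)&(C[...,2]<.17)&(abs(C[...,0]-.515)<.04)&(abs(C[...,1]-.335)<.04);P=C[k]
from scipy.optimize import least_squares
print('sph',len(P),least_squares(lambda c:np.linalg.norm(P-c,axis=1)-.015,P.mean(0),loss='soft_l1',f_scale=.002).x)
C=cloud(b);k=(C[...,2]>.12)&(C[...,2]<.18)&(abs(C[...,0]-.515)<.05)&(abs(C[...,1]-.335)<.05);P=C[k]
print('sph',len(P),least_squares(lambda c:np.linalg.norm(P-c,axis=1)-.015,P.mean(0),loss='soft_l1',f_scale=.002).x)
# box top edges
k=(abs(C[...,2]-.055)<.006)&(abs(C[...,0]-.52)<.1)&(abs(C[...,1]-.33)<.1)
(q)=cv2.minAreaRect((C[k][:,:2]*1000).astype(np.float32));print('box',q)
hsv=cv2.cvtColor(b['image'],cv2.COLOR_RGB2HSV);k=(hsv[...,1]>150)&((hsv[...,0]<7)|(hsv[...,0]>173));k[:190]=0;k[215:]=0;k[:,180:]=0
vv,uu=np.nonzero(k);A=np.array([plane(b,x,y,.056)[:2] for x,y in zip(uu,vv)]);U,S,V=np.linalg.svd(A-A.mean(0));print('arrow',A.mean(0),V[0],S)
k=(hsv[...,0]>45)&(hsv[...,0]<85)&(hsv[...,1]>100);vv,uu=np.nonzero(k);sel=(uu>335)&(uu<430)&(vv>180)
print('board',cv2.minAreaRect(np.array([plane(b,x,y,.012)[:2]*1000 for x,y in zip(uu[sel],vv[sel])],np.float32)))
E
python3 m.py
```

```text
top nest 235.2 185.2 11.5 [0.6287 0.1197 0.056 ]
top hub 269.1 195.8 9.2 [0.5959 0.0111 0.052 ]
top disc 269.7 196.0 46.9 [0.6018 0.0109 0.015 ]
top tub 389.6 205.6 7.8 [ 0.5622 -0.3623  0.088 ]
hub z [0.01173543 0.05199406 0.05745285]
scene nest 302.7 272.0 12.7 [0.6328 0.1215 0.056 ]
scene tub 197.7 194.7 6.8 [ 0.5645 -0.3607  0.088 ]
red dot [0.46487723 0.00270524 0.015     ] green [0.54405408 0.12988731 0.015     ]
ring top [ 0.56150202 -0.09419812  0.104     ]
ball [0.50868651 0.32857149 0.155     ]
ball scene [0.51128162 0.33321392 0.152     ]
sph 115 [0.50979969 0.33373986 0.1480172 ]
sph 83 [0.51133784 0.33139924 0.15049315]
box ((522.366455078125, 335.31884765625), (149.49948120117188, 131.00770568847656), 19.063077926635742)
arrow [0.57050056 0.35326385] [-0.91095986 -0.41249501] [0.03828783 0.02830246]
board ((534.7564697265625, -356.0071716308594), (259.6181335449219, 179.33912658691406), 86.27207946777344)
```

Call:
{"method": "servo_tool", "body": {"commands": [[-1, [0.954, -0.249, 0], -1], [-1, [0.954, -0.249, 0], -1], [-1, [0.954, -0.249, 0], -1], [-1, [0.954, -0.249, 0], -1], [-1, [0.954, -0.249, 0], -1], [-1, [0.954, -0.249, 0], -1], [-1, [0.954, -0.249, 0], -1], [-1, [0.954, -0.249, 0], -1], [-1, [0.954, -0.249, 0], -1], [-1, [0.954, -0.249, 0], -1]], "grip_force": 20}}

```text
time: 1.35
position: [0.5611, -0.365, 0.2297]
ee_rot: [-3.141, 0.002, 1.174]
force: [-0.7, -0.8, -0.4]
width: 0.999
grasp_force: 0.0
```

```bash
cat >> h.py <<'E'
from scipy.spatial.transform import Rotation as Ro
def go(x,y,z,yawdeg):
    s=bot.sense();R=Ro.from_euler('xyz',s['ee_rot']).as_matrix();d=R.T@(np.array([x,y,z])-s['position'])/.4
    t=(np.degrees(s['ee_rot'][2])-yawdeg+180)%360-180
    print('shift',d.round(3),'roll',round(t/45,3),'now',s['position'].round(4),np.degrees(s['ee_rot']).round(2),'t',round(s['time'],2),'j7',s['joint_positions'][6].round(2),'f',s['force'].round(1),'w',round(s['width'],3))
E
python3 - <<'E'
from h import *
w=snap('wrist');save(w['image'],'w1');go(.563,-.3615,.15,76)
hsv=cv2.cvtColor(w['image'],cv2.COLOR_RGB2HSV);k=cv2.inRange(hsv,(7,150,100),(18,255,255))
n,l,st,ce=cv2.connectedComponentsWithStats(k);C=cloud(w)
for i in range(1,n):
    if st[i][4]>60:print(ce[i],st[i],plane(w,*ce[i],.088),np.median(C[l==i],0))
E
```

```text
shift [0.009 0.001 0.199] roll -0.193 now [ 0.5615 -0.3646  0.2298] [-1.7998e+02  7.0000e-02  6.7300e+01] t 1.4 j7 0.03 f [ 0.   0.5 -0.1] w 0.997
[277.38245753 193.5270644 ] [ 249  166   58   56 2531] [ 0.56121901 -0.36066506  0.088     ] [ 0.56122636 -0.36083674  0.08704585]
```

View pics/w1.png

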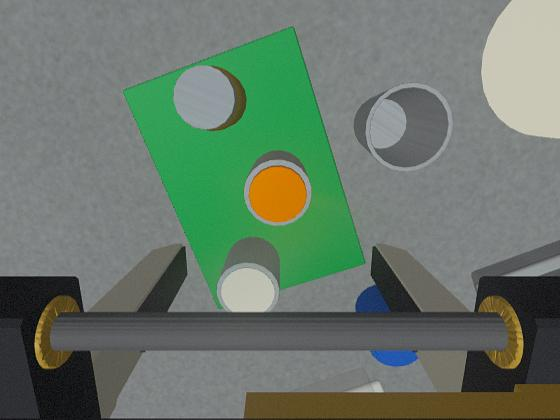

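The wrist view shows the orange lid at (277,194), with the jar at (208,97) and the white-lidded tub at (248,290). Both fingers have clear space at the present yaw, so I'll descend.

```bash
python3 - <<'E'
from h import *
go(.562,-.361,.05,67.3)
E
```

```text
shift [ 0.009 -0.002  0.449] roll -0.0 now [ 0.5615 -0.3646  0.2298] [-1.7998e+02  7.0000e-02  6.7300e+01] t 1.4 j7 0.03 f [ 0.   0.5 -0.1] w 0.997
```

Call:
{"method": "servo_tool", "body": {"commands": [[-1, [0.009, -0.002, 0.1], 0], [-1, [0.009, -0.002, 0.2], 0], [-1, [0.009, -0.002, 0.3], 0], [-1, [0.009, -0.002, 0.4], 0], [-1, [0.009, -0.002, 0.449], 0], [-1, [0.009, -0.002, 0.449], 0], [-1, [0.009, -0.002, 0.449], 0], [0.4, [0.009, -0.002, 0.449], 0], [0.4, [0.009, -0.002, 0.449], 0], [0.4, [0.009, -0.002, 0.449], 0], [0.4, [0.009, -0.002, 0.449], 0], [0.4, [0.009, -0.002, 0.449], 0]], "grip_force": 20}}

```text
time: 2.9
position: [0.5635, -0.3586, 0.0503]
ee_rot: [-3.141, -0.0, 1.178]
force: [-0.9, 0.3, 2.5]
width: 0.641
grasp_force: 19.9
```

Call:
{"method": "servo_tool", "body": {"commands": [[0.4, [0, 0, -0.1], 0], [0.4, [0, 0, -0.2], 0], [0.4, [0, 0, -0.35], 0], [0.4, [0, 0, -0.5], 0], [0.4, [0.13, -0.05, -0.55], 0], [0.4, [0.26, -0.1, -0.55], 0], [0.4, [0.39, -0.14, -0.55], 0], [0.4, [0.52, -0.19, -0.55], 0], [0.4, [0.6, -0.22, -0.55], 0], [0.4, [0.6, -0.22, -0.55], 0], [0.4, [0.6, -0.22, -0.55], 0]], "grip_force": 25}}

```text
time: 4.28
position: [0.574, -0.1047, 0.2695]
ee_rot: [-3.141, 0.002, 1.177]
force: [-0.1, 0.3, -2.2]
width: 0.64
grasp_force: 24.9
```

```bash
python3 - <<'E'
from h import *
w=snap('wrist');save(w['image'],'w2');go(.5,.1,.26,67.3)
E
```

```text
shift [ 0.403 -0.368  0.023] roll 0.001 now [ 0.574  -0.1054  0.2695] [-1.7998e+02  9.0000e-02  6.7360e+01] t 4.33 j7 -0.38 f [ 0.2  0.3 -1.3] w 0.639
```

View pics/w2.png

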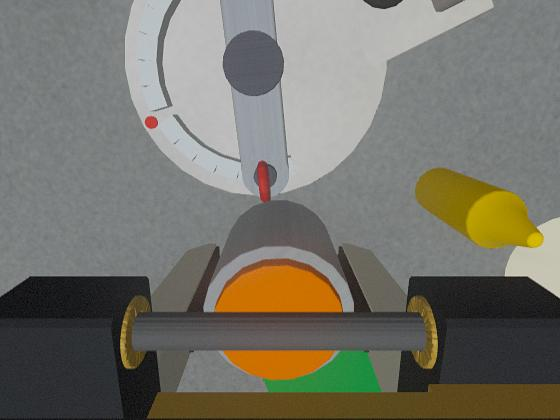

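The held tub's lid is centred near (279,320). The ring is at (264,180), the hub cap at (253,63) and the red dot at (151,122). I'll move forward to see the nest.

Call:
{"method": "servo_tool", "body": {"commands": [[0.4, [0.1, 0.0, 0], 0], [0.4, [0.2, 0.0, 0], 0], [0.4, [0.3, 0.0, 0], 0], [0.4, [0.3, 0.0, 0], 0], [0.4, [0.3, 0, 0], 0]]}}

```text
time: 4.95
position: [0.6202, 0.005, 0.2695]
ee_rot: [-3.141, 0.002, 1.175]
force: [-0.3, -0.0, -1.8]
width: 0.637
grasp_force: 24.9
```

```bash
python3 - <<'E'
from h import *
w=load('wrist');print('hub',plane(w,253,63,.055),'ring',plane(w,264,180,.1),'red',plane(w,151,122,.015),'lid',plane(w,278.8,320.5,.3075))
w=snap('wrist');save(w['image'],'w3');go(.5,.1,.26,67.3)
v=w['image'].max(-1);C=cloud(w)
k=((v<70)&(C[...,2]<.1)&(np.hypot(C[...,0]-.63,C[...,1]-.12)<.08)).astype(np.uint8)
cs,_=cv2.findContours(k,0,1);c=max(cs,key=cv2.contourArea);h=cv2.convexHull(c);M=cv2.moments(h);u,q=M['m10']/M['m00'],M['m01']/M['m00'];print(u,q,cv2.boundingRect(h),plane(w,u,q,.056))
E
```

```text
hub [0.59519233 0.01184508 0.055     ] ring [ 0.56503131 -0.08987613  0.1       ] red [0.46502163 0.00450892 0.015     ] lid [ 0.57319786 -0.10581501  0.3075    ]
shift [ 0.104 -0.369  0.024] roll -0.0 now [0.6201 0.0045 0.2697] [1.800e+02 1.200e-01 6.729e+01] t 5.0 j7 -0.57 f [-1.4 -0.1 -2.3] w 0.64
240.95617248248826 72.44489428699954 (202, 31, 79, 84) [0.62746772 0.11794416 0.056     ]
```

View pics/w3.png

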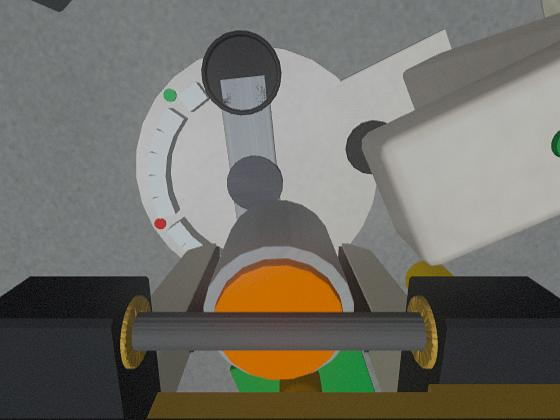

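The nest shows as a full black circle at (241,72), which gives about (0.628, 0.1185), and the press head is to the right. I'll turn the gripper to yaw 159° while moving over the nest.

```bash
python3 - <<'E'
from h import *
go(.59,.11,.26,112.3)
E
```

```text
shift [ 0.214 -0.171  0.024] roll -1.0 now [0.6201 0.0045 0.2697] [1.800e+02 1.200e-01 6.729e+01] t 5.0 j7 -0.57 f [-1.4 -0.1 -2.3] w 0.64
```

Call:
{"method": "servo_tool", "body": {"commands": [[0.4, [0.05, -0.06, 0], -0.2], [0.4, [0.1, -0.11, 0], -0.4], [0.4, [0.15, -0.15, 0], -0.6], [0.4, [0.2, -0.17, 0], -0.8], [0.4, [0.214, -0.17, 0], -1], [0.4, [0.214, -0.17, 0], -1], [0.4, [0.214, -0.17, 0], -1]]}}

```text
time: 5.88
position: [0.5904, 0.1105, 0.2699]
ee_rot: [-3.141, 0.001, 1.958]
force: [0.1, -1.7, -2.6]
width: 0.638
grasp_force: 24.9
```

```bash
python3 - <<'E'
from h import *
go(.629,.119,.25,157.3)
E
```

```text
shift [-0.017  0.097  0.05 ] roll -1.002 now [0.5904 0.1105 0.2699] [-1.7996e+02  6.0000e-02  1.1221e+02] t 5.88 j7 -0.07 f [ 0.1 -1.7 -2.6] w 0.638
```

Call:
{"method": "servo_tool", "body": {"commands": [[0.4, [0, 0, 0.0], -0.2], [0.4, [0, 0, 0], -0.4], [0.4, [0, 0, 0], -0.6], [0.4, [0, 0.03, 0.0], -0.8], [0.4, [-0.01, 0.06, 0.05], -1], [0.4, [-0.017, 0.097, 0.1], -1], [0.4, [-0.017, 0.097, 0.2], -1], [0.4, [-0.017, 0.097, 0.27], -1], [0.4, [-0.017, 0.097, 0.3], -1], [0.4, [-0.017, 0.097, 0.3], -1], [0.4, [-0.017, 0.097, 0.3], -1]]}}

```text
time: 7.25
position: [0.6296, 0.1215, 0.1516]
ee_rot: [3.14, 0.002, 2.748]
force: [-0.0, -0.2, -3.0]
width: 0.635
grasp_force: 24.9
```

```bash
python3 - <<'E'
from h import *
go(.629,.119,.09,157.3)
E
```

```text
shift [-0.001 -0.007  0.154] roll 0.004 now [0.6296 0.1215 0.1516] [1.7989e+02 1.3000e-01 1.5746e+02] t 7.25 j7 0.54 f [-0.  -0.2 -3. ] w 0.635
```

Call:
{"method": "servo_tool", "body": {"commands": [[0.4, [0, -0.007, 0.05], 0], [0.4, [0, -0.007, 0.1], 0], [0.4, [0, -0.007, 0.125], 0], [0.4, [0, -0.007, 0.14], 0], [0.4, [0, -0.007, 0.15], 0], [0.4, [0, -0.007, 0.157], 0], [0.4, [0, -0.007, 0.157], 0], [0.4, [0, -0.007, 0.157], 0]]}}

```text
time: 8.25
position: [0.6281, 0.1188, 0.0882]
ee_rot: [3.141, 0.001, 2.749]
force: [-0.7, 0.1, 3.1]
width: 0.639
grasp_force: 24.9
```

Contact came at the expected seat height, so the tub is seated. Releasing and rising.

Call:
{"method": "servo_tool", "body": {"commands": [[0, [0, 0, 0], 0], [-0.5, [0, 0, 0], 0], [-0.8, [0, 0, 0], 0], [-0.8, [0, 0, 0], 0], [-0.8, [0, 0, -0.1], 0], [-0.8, [0, 0, -0.2], 0], [-0.8, [0, 0, -0.32], 0], [-0.8, [0, 0, -0.4], 0], [-0.8, [0, 0, -0.4], 0]]}}

```text
time: 9.38
position: [0.6289, 0.1197, 0.2502]
ee_rot: [3.137, 0.005, 2.749]
force: [0.2, 0.2, -0.2]
width: 0.895
grasp_force: 0.0
```

```bash
python3 - <<'E'
from h import *
w=snap('top');a=snap('scene')
for s in(w,a):
    hsv=cv2.cvtColor(s['image'],cv2.COLOR_RGB2HSV);k=cv2.inRange(hsv,(7,150,100),(18,255,255))
    n,l,st,ce=cv2.connectedComponentsWithStats(k)
    for i in range(1,n):
        if st[i][4]>20:print(ce[i],st[i],plane(s,*ce[i],.126),np.median(cloud(s)[l==i],0))
s=snap('wrist');save(s['image'],'w4')
go(.53,.0,.25,112.3)
E
```

```text
[302.34969325 253.51533742] [294 248  17  12 163] [0.63581426 0.11847498 0.126     ] [0.63602323 0.11834059 0.1259936 ]
shift [ 0.111 -0.365 -0.01 ] roll 1.005 now [0.6268 0.1181 0.2456] [-1.7988e+02 -1.2000e-01  1.5751e+02] t 9.53 j7 0.61 f [-0.4 -0.6 -0.4] w 0.903
```

The lid top is at z = 0.126, so the tub is seated. Next is the ring.

Call:
{"method": "servo_tool", "body": {"commands": [[-0.8, [0.05, -0.08, -0.01], 0.2], [-0.8, [0.1, -0.16, -0.01], 0.4], [-0.8, [0.11, -0.25, -0.01], 0.6], [-0.8, [0.11, -0.365, -0.01], 0.8], [-0.8, [0.11, -0.365, -0.01], 1], [-0.8, [0.11, -0.365, -0.01], 1], [-0.8, [0.11, -0.365, -0.01], 1]]}}

```text
time: 10.4
position: [0.5308, 0.0013, 0.2504]
ee_rot: [-3.14, -0.001, 1.967]
force: [-0.0, -0.0, 0.2]
width: 0.904
grasp_force: 0.0
```

```bash
python3 - <<'E'
from h import *
go(.5635,-.0925,.17,73)
E
```

```text
shift [-0.248 -0.015  0.201] roll 0.883 now [0.5308 0.0013 0.2504] [-1.7993e+02 -7.0000e-02  1.1272e+02] t 10.4 j7 0.1 f [-0.  -0.   0.2] w 0.904
```

Call:
{"method": "servo_tool", "body": {"commands": [[0.1, [-0.06, -0.004, 0.0], 0.2], [0.1, [-0.12, -0.008, 0.0], 0.4], [0.1, [-0.18, -0.012, 0.05], 0.6], [0.1, [-0.248, -0.015, 0.1], 0.8], [0.1, [-0.248, -0.015, 0.15], 0.883], [0.1, [-0.248, -0.015, 0.2], 0.883], [0.1, [-0.248, -0.015, 0.2], 0.883], [0.1, [-0.248, -0.015, 0.2], 0.883]]}}

```text
time: 11.4
position: [0.5641, -0.0928, 0.1717]
ee_rot: [3.141, -0.001, 1.272]
force: [0.9, -0.2, 0.7]
width: 0.449
grasp_force: 0.0
```

```bash
python3 - <<'E'
from h import *
s=snap('wrist');save(s['image'],'w5')
go(.5635,-.0925,.086,73)
hsv=cv2.cvtColor(s['image'],cv2.COLOR_RGB2HSV);k=cv2.inRange(hsv,(0,130,70),(6,255,255))|cv2.inRange(hsv,(174,130,70),(180,255,255))
n,l,st,ce=cv2.connectedComponentsWithStats(k);C=cloud(s)
for i in range(1,n):
    if st[i][4]>30:
        print(ce[i],st[i]);P=C[l==i];P=P[(P[:,2]<.12)&(P[:,2]>.06)];
        if len(P)>20:print(P.mean(0),P.min(0),P.max(0),np.linalg.svd(P[:,:2]-P[:,:2].mean(0),full_matrices=False)[2][0])
E
```

```text
shift [ 0.    -0.002  0.215] roll -0.003 now [ 0.5642 -0.093   0.172 ] [ 1.7992e+02 -4.0000e-02  7.2850e+01] t 11.45 j7 -0.36 f [0.4 0.  0.4] w 0.449
[133.00943396 121.22641509] [125 114  17  16 212]
[274.72115385 221.16666667] [269 192  13  57 624]
[ 0.56223234 -0.08897394  0.10308328] [ 0.55365048 -0.10869234  0.08779448] [ 0.56933878 -0.07354598  0.1082117 ] [-0.2923117 -0.9563231]
```

View pics/w5.png

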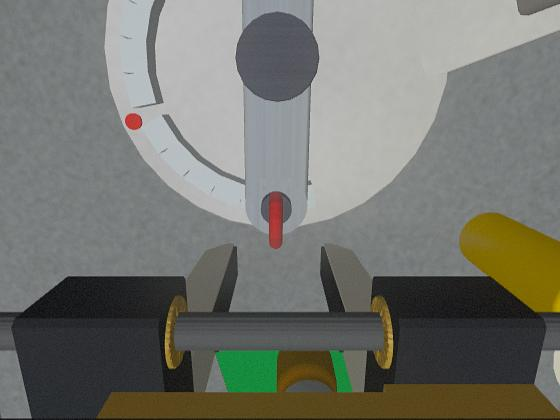

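The ring stands at (275,221), edge-on and lined up with the fingers. Descending and gripping it.

Call:
{"method": "servo_tool", "body": {"commands": [[0.1, [0.003, -0.004, 0.08], 0], [0.1, [0.003, -0.004, 0.16], 0], [0.1, [0.003, -0.004, 0.215], 0], [0.1, [0.003, -0.004, 0.215], 0], [0.1, [0.003, -0.004, 0.215], 0], [1, [0.003, -0.004, 0.215], 0], [1, [0.003, -0.004, 0.215], 0], [1, [0.003, -0.004, 0.215], 0], [1, [0.003, -0.004, 0.215], 0], [1, [0.003, -0.004, 0.215], 0], [1, [0.003, -0.004, 0.215], 0]], "grip_force": 40}}

```text
time: 12.82
position: [0.5625, -0.0918, 0.0855]
ee_rot: [3.141, -0.0, 1.27]
force: [-0.2, 1.0, 1.9]
width: 0.088
grasp_force: 39.9
```

Call:
{"method": "servo_tool", "body": {"commands": [[1, [0, 0, -0.01], 0], [1, [0, 0, -0.02], 0], [1, [0, 0, -0.03], 0], [1, [0, 0, -0.035], 0], [1, [0, 0, -0.035], 0], [1, [0, 0, -0.035], 0]]}}

```text
time: 13.58
position: [0.5619, -0.0916, 0.099]
ee_rot: [-3.141, 0.0, 1.27]
force: [0.5, 0.6, -7.8]
width: 0.091
grasp_force: 39.8
```

```bash
python3 - <<'E'
from h import *
go(.5625,-.0918,.1,73)
h=np.array([.5955,.0125])
for c in(.3,.611,1.22):
    t=np.radians(253.1)-c;p=h+.11*np.array([np.cos(t),np.sin(t)]);print(c,p)
# arc in tool axes (x toward hub, y?), per 7 deg
for d in(7,14,21,28,35):
    r=np.radians(d);print(d,round(d/45,3),((1-np.cos(r))*.11/.4).round(3),(np.sin(r)*.11/.4).round(3))
E
```

```text
shift [ 0.     0.002 -0.003] roll -0.005 now [ 0.5619 -0.0916  0.099 ] [-179.94    0.     72.78] t 13.57 j7 -0.4 f [ 0.5  0.6 -7.8] w 0.091
0.3 [ 0.53384762 -0.07859876]
0.611 [ 0.508928   -0.05536228]
1.22 [0.48567142 0.00636127]
7 0.156 0.002 0.034
14 0.311 0.008 0.067
21 0.467 0.018 0.099
28 0.622 0.032 0.129
35 0.778 0.05 0.158
```

Lifted 13.5 mm with -7.8 N, as expected. Swinging the first 35°.

Call:
{"method": "servo_tool", "body": {"commands": [[1, [0.001, -0.017, 0], 0.078], [1, [0.002, -0.034, 0], 0.156], [1, [0.005, -0.05, 0], 0.233], [1, [0.008, -0.067, 0], 0.311], [1, [0.013, -0.083, 0], 0.389], [1, [0.018, -0.099, 0], 0.467], [1, [0.025, -0.114, 0], 0.544], [1, [0.032, -0.129, 0], 0.622], [1, [0.041, -0.144, 0], 0.7], [1, [0.05, -0.158, 0], 0.778], [1, [0.05, -0.158, 0], 0.778]]}}

```text
time: 14.95
position: [0.5083, -0.0533, 0.0995]
ee_rot: [3.141, -0.001, 0.661]
force: [2.1, 0.4, -8.4]
width: 0.086
grasp_force: 39.9
```

```bash
python3 - <<'E'
from h import *
go(.4857,.0064,.1,72.8-69.9)
E
```

```text
shift [ 0.047 -0.153 -0.001] roll 0.777 now [ 0.5083 -0.0533  0.0995] [ 1.7998e+02 -6.0000e-02  3.7850e+01] t 14.95 j7 -0.92 f [ 2.1  0.4 -8.4] w 0.086
```

Call:
{"method": "servo_tool", "body": {"commands": [[1, [0.001, -0.017, 0], 0.078], [1, [0.002, -0.034, 0], 0.156], [1, [0.004, -0.05, 0], 0.233], [1, [0.007, -0.067, 0], 0.311], [1, [0.012, -0.083, 0], 0.389], [1, [0.017, -0.099, 0], 0.467], [1, [0.023, -0.114, 0], 0.544], [1, [0.03, -0.129, 0], 0.622], [1, [0.039, -0.144, 0], 0.7], [1, [0.048, -0.156, 0], 0.777], [1, [0.048, -0.156, 0], 0.777], [1, [0.048, -0.156, 0], 0.777]]}}

```text
time: 16.45
position: [0.487, 0.007, 0.0998]
ee_rot: [3.141, -0.004, 0.05]
force: [4.6, 0.3, -7.7]
width: 0.085
grasp_force: 39.9
```

```bash
python3 - <<'E'
from h import *
go(.4857,.0064,.086,72.8-69.9)
s=snap('wrist');save(s['image'],'w6')
print('red dot',[plane(s,*c,.015) for c in []])
hsv=cv2.cvtColor(s['image'],cv2.COLOR_RGB2HSV);k=cv2.inRange(hsv,(0,130,70),(6,255,255))|cv2.inRange(hsv,(174,130,70),(180,255,255))
n,l,st,ce=cv2.connectedComponentsWithStats(k)
for i in range(1,n):
    if st[i][4]>30:print(ce[i],st[i],plane(s,*ce[i],.1))
E
```

```text
shift [-0.003  0.001  0.034] roll -0.0 now [0.487  0.007  0.0998] [179.99  -0.25   2.88] t 16.45 j7 -1.46 f [ 4.6  0.3 -7.7] w 0.085
red dot []
[278.4489083  282.68733624] [ 269  252   20   61 1145] [0.48062839 0.00736589 0.1       ]
```

Call:
{"method": "servo_tool", "body": {"commands": [[1, [-0.003, 0, 0.01], 0], [1, [-0.003, 0, 0.02], 0], [1, [-0.003, 0, 0.03], 0], [1, [-0.003, 0, 0.036], 0], [1, [-0.003, 0, 0.036], 0], [1, [-0.003, 0, 0.036], 0]]}}

```text
time: 17.25
position: [0.487, 0.0066, 0.0859]
ee_rot: [3.141, -0.007, 0.05]
force: [6.4, -0.9, -5.6]
width: 0.087
grasp_force: 39.9
```

```bash
python3 - <<'E'
from h import *
go(.4857,.0064,.086,72.8-69.9)
E
```

```text
shift [-0.003  0.    -0.   ] roll -0.001 now [0.487  0.0066 0.0859] [179.98  -0.4    2.86] t 17.25 j7 -1.46 f [ 6.4 -0.9 -5.6] w 0.087
```

Call:
{"method": "servo_tool", "body": {"commands": [[0.6, [0, 0, 0], 0], [0.1, [0, 0, 0], 0], [0.1, [0, 0, 0], 0], [0.1, [0, 0, -0.08], 0], [0.1, [0, 0, -0.16], 0], [0.1, [0, 0, -0.25], 0], [0.1, [0, 0, -0.3], 0], [0.1, [0, 0, -0.3], 0], [0.1, [0, 0, -0.3], 0]], "grip_force": 20}}

```text
time: 18.38
position: [0.4827, 0.0071, 0.204]
ee_rot: [-3.141, 0.002, 0.049]
force: [-1.2, -0.2, -1.0]
width: 0.452
grasp_force: 0.0
```

```bash
python3 - <<'E'
from h import *
s=snap('wrist');save(s['image'],'w7');a=snap('scene')
hsv=cv2.cvtColor(s['image'],cv2.COLOR_RGB2HSV);k=cv2.inRange(hsv,(0,130,70),(6,255,255))|cv2.inRange(hsv,(174,130,70),(180,255,255))
n,l,st,ce=cv2.connectedComponentsWithStats(k);C=cloud(s)
for i in range(1,n):
    if st[i][4]>30:
        P=C[l==i];print(ce[i],st[i],plane(s,*ce[i],.1),np.percentile(P[:,2],[5,50,95,100]))
k=cv2.inRange(cv2.cvtColor(a['image'],cv2.COLOR_RGB2HSV),(7,150,100),(18,255,255));Ca=cloud(a);m=(k>0)&(Ca[...,0]>.3)&(Ca[...,2]<.2);print(m.sum(),Ca[m].mean(0) if m.any() else '')
im=np.hstack([a['image'][195:305,180:330],cv2.resize(s['image'],(147,110))]);save(cv2.resize(im,None,fx=2.6,fy=2.6,interpolation=2),'c7')
go(.511,.333,.25,19)
E
```

```text
[279.28227571 205.75054705] [274 184  12  44 457] [0.4854529  0.00745919 0.1       ] [0.09943549 0.10474116 0.10710058 0.35805237]
109 [ 0.67253958 -0.04155713  0.11174171]
shift [ 0.11  -0.81  -0.116] roll -0.36 now [0.4827 0.0071 0.2037] [-1.8e+02  1.7e-01  2.8e+00] t 18.48 j7 -1.5 f [ 0.6  0.5 -0. ] w 0.45
```

View pics/c7.png

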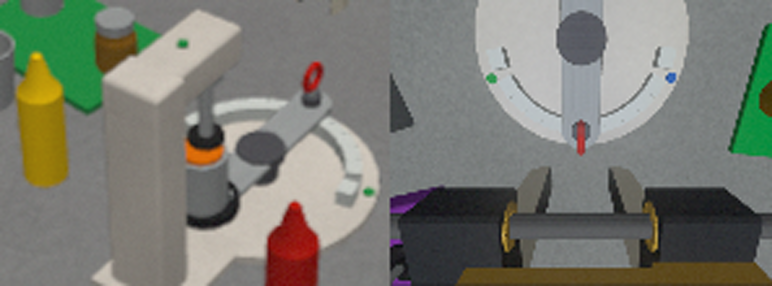

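The ring top is at z = 0.107, so it is home. The crop shows the tub in the nest directly under the press foot, and the carrier between the green and blue dots, at the red notch. Next is the stick.

Call:
{"method": "servo_tool", "body": {"commands": [[0.1, [0.01, -0.1, -0.08], -0.1], [0.1, [0.03, -0.22, -0.116], -0.2], [0.1, [0.05, -0.35, -0.116], -0.3], [0.1, [0.07, -0.5, -0.116], -0.36], [0.1, [0.09, -0.65, -0.116], -0.36], [-0.1, [0.11, -0.75, -0.116], -0.36], [-0.1, [0.11, -0.81, -0.116], -0.36], [-0.1, [0.11, -0.81, -0.116], -0.36], [-0.1, [0.11, -0.81, -0.116], -0.36], [-0.1, [0.11, -0.81, -0.116], -0.36]]}}

```text
time: 19.73
position: [0.5125, 0.3304, 0.2516]
ee_rot: [3.14, -0.0, 0.328]
force: [-0.3, 0.4, 0.3]
width: 0.551
grasp_force: 0.0
```

```bash
python3 - <<'E'
from h import *
from scipy.optimize import least_squares
s=snap('wrist');save(s['image'],'w8');C=cloud(s)
k=(C[...,2]>.145)&(C[...,2]<.175)&(np.hypot(C[...,0]-.51,C[...,1]-.332)<.035)
P=C[k];print(len(P),P.mean(0),P.max(0))
v,u=np.nonzero(k);print(u.mean(),v.mean(),plane(s,u.mean(),v.mean(),.155))
print(least_squares(lambda c:np.linalg.norm(P-c,axis=1)-.015,P.mean(0)-[0,0,.01],loss='soft_l1',f_scale=.002).x)
go(.511,.332,.142,19)
E
```

```text
1241 [0.51148681 0.33384769 0.15900181] [0.52363444 0.34780628 0.16532149]
274.45205479452056 214.05962933118454 [0.51033716 0.33350764 0.155     ]
[0.50861226 0.33296433 0.14902757]
shift [-0.002 -0.004  0.274] roll -0.004 now [0.5124 0.3308 0.2517] [ 1.7996e+02 -2.0000e-02  1.8830e+01] t 19.77 j7 -1.83 f [-0.1  0.8  0.9] w 0.551
```

View pics/w8.png

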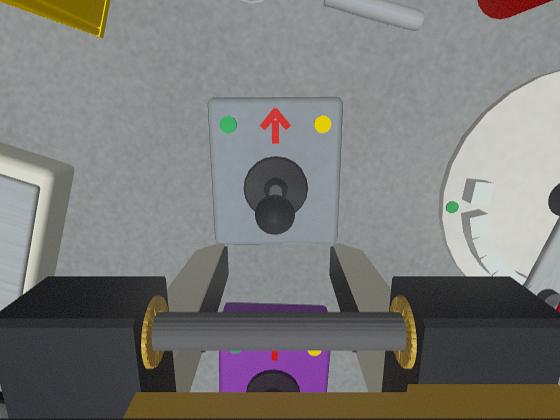

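The grey box's arrow points straight up the image (tool +x), with the ball at (275,214). Descending over the ball and gripping it lightly.

Call:
{"method": "servo_tool", "body": {"commands": [[-0.1, [-0.003, -0.006, 0.08], 0], [-0.1, [-0.003, -0.006, 0.16], 0], [-0.1, [-0.003, -0.006, 0.24], 0], [-0.1, [-0.003, -0.006, 0.274], 0], [-0.1, [-0.003, -0.006, 0.274], 0], [0.8, [-0.003, -0.006, 0.274], 0], [0.8, [-0.003, -0.006, 0.274], 0], [0.8, [-0.003, -0.006, 0.274], 0], [0.8, [-0.003, -0.006, 0.274], 0]], "grip_force": 20}}

```text
time: 20.9
position: [0.5105, 0.3351, 0.1427]
ee_rot: [-3.141, -0.002, 0.332]
force: [-0.4, 0.5, 4.2]
width: 0.31
grasp_force: 20.0
```

Call:
{"method": "servo_tool", "body": {"commands": [[0.8, [0.025, 0, 0.001], 0], [0.8, [0.05, 0, 0.006], 0], [0.8, [0.075, 0, 0.013], 0], [0.8, [0.096, 0, 0.0215], 0], [0.8, [0.096, 0, 0.0215], 0], [0.8, [0.096, 0, 0.0215], 0], [0.8, [0.096, 0, 0.0215], 0], [0.8, [0.096, 0, 0.0215], 0], [0.8, [0.096, 0, 0.0215], 0], [0.8, [0.096, 0, 0.0215], 0]]}}

```text
time: 22.15
position: [0.5457, 0.3476, 0.134]
ee_rot: [-3.141, 0.001, 0.332]
force: [-3.1, -1.8, 7.5]
width: 0.308
grasp_force: 20.0
```

```bash
python3 - <<'E'
from h import *
go(.5105,.3351,.1427,19)
a=snap('scene');save(cv2.resize(a['image'][195:305,200:430],None,fx=3,fy=3,interpolation=2),'c9')
E
```

```text
shift [-0.093  0.001 -0.022] roll 0.0 now [0.5457 0.3476 0.134 ] [-1.7996e+02  7.0000e-02  1.9010e+01] t 22.15 j7 -1.82 f [-3.1 -1.8  7.5] w 0.308
```

View pics/c9.png

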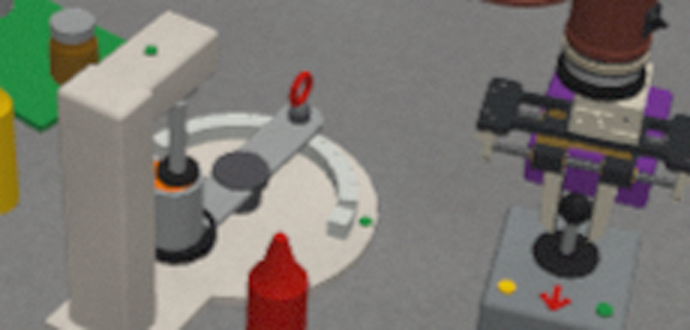

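```bash
python3 - <<'E'
from h import *
a=load('scene');C=cloud(a);v=a['image'].max(-1)
k=(v<60)&(C[...,2]>.11)&(C[...,2]<.17)&(np.hypot(C[...,0]-.54,C[...,1]-.342)<.05);k[:255]=0;P=C[k]
from scipy.optimize import least_squares
print(len(P),least_squares(lambda c:np.linalg.norm(P-c,axis=1)-.015,P.mean(0),loss='soft_l1',f_scale=.002).x)
hsv=cv2.cvtColor(a['image'],cv2.COLOR_RGB2HSV);k=cv2.inRange(hsv,(7,150,100),(18,255,255))>0;k[:,:245]=0;k[:,275:]=0;k[:240]=0;k[270:]=0
print(k.sum(),np.median(C[k],0))
E
```

```text
87 [0.54049229 0.34688625 0.14417549]
24 [0.72322312 0.01564297 0.12130713]
```

The ball has moved about 33 mm (0.38 rad) and the lid is at z = 0.121, so it is shut. I'll push a little further, hold, then bring the stick back.

Call:
{"method": "servo_tool", "body": {"commands": [[0.8, [0.006, 0, 0.001], 0], [0.8, [0.008, 0, 0.002], 0], [0.8, [0.008, 0, 0.002], 0], [0.8, [0.008, 0, 0.002], 0], [0.8, [0.008, 0, 0.002], 0], [0.8, [0.008, 0, 0.002], 0], [0.8, [0.008, 0, 0.002], 0], [0.8, [0.008, 0, 0.002], 0]]}}

```text
time: 23.2
position: [0.548, 0.3484, 0.1329]
ee_rot: [-3.141, 0.003, 0.332]
force: [-4.2, -2.4, 7.4]
width: 0.308
grasp_force: 20.0
```

Call:
{"method": "servo_tool", "body": {"commands": [[0.8, [-0.028, 0, -0.011], 0], [0.8, [-0.055, 0, -0.017], 0], [0.8, [-0.08, 0, -0.022], 0], [0.8, [-0.101, 0, -0.024], 0], [0.8, [-0.101, 0, -0.024], 0], [0.3, [-0.101, 0, -0.024], 0], [-0.2, [-0.101, 0, -0.024], 0], [-0.2, [-0.101, 0, -0.024], 0], [-0.2, [-0.101, 0, -0.1], 0], [-0.2, [-0.101, 0, -0.2], 0], [-0.2, [-0.101, 0, -0.3], 0], [-0.2, [-0.101, 0, -0.3], 0]]}}

```text
time: 24.7
position: [0.5129, 0.3363, 0.2562]
ee_rot: [-3.139, -0.008, 0.331]
force: [1.0, -0.3, 0.4]
width: 0.601
grasp_force: 0.0
```

```bash
python3 - <<'E'
from h import *
from scipy.optimize import least_squares
s=snap('wrist');C=cloud(s)
k=(C[...,2]>.14)&(C[...,2]<.175)&(np.hypot(C[...,0]-.51,C[...,1]-.332)<.04);P=C[k];print(P.mean(0),len(P))
a=snap('scene');C=cloud(a);hsv=cv2.cvtColor(a['image'],cv2.COLOR_RGB2HSV);k=cv2.inRange(hsv,(7,150,100),(18,255,255))>0;k[:,:240]=0;k[:,285:]=0;k[:240]=0;k[270:]=0
print(k.sum(),np.median(C[k],0))
go(.487,.15,.25,64)
E
```

```text
[0.51138879 0.33399353 0.15900282] 1197
88 [0.71432744 0.02079517 0.12069771]
shift [-0.207  0.418  0.005] roll -1.0 now [0.5107 0.335  0.2521] [-1.8e+02  2.0e-02  1.9e+01] t 24.8 j7 -1.84 f [-0.6 -0.3 -0.3] w 0.596
```

Stick centred, lid shut. Now back to the ring, turning about half a turn so the last joint has range for the swing.

Call:
{"method": "servo_tool", "body": {"commands": [[0.1, [-0.04, 0.06, 0], -0.2], [0.1, [-0.08, 0.15, 0], -0.4], [0.1, [-0.12, 0.25, 0], -0.6], [0.1, [-0.17, 0.35, 0], -0.8], [0.1, [-0.207, 0.418, 0], -1], [0.1, [-0.207, 0.418, 0], -1], [0.1, [-0.207, 0.418, 0], -1]]}}

```text
time: 25.68
position: [0.4867, 0.1512, 0.2515]
ee_rot: [-3.14, 0.0, 1.117]
force: [0.4, -0.4, 0.3]
width: 0.447
grasp_force: 0.0
```

Call:
{"method": "servo_tool", "body": {"commands": [[0.1, [0, 0, 0], -0.2], [0.1, [0, 0, 0], -0.4], [0.1, [0, 0, 0], -0.6], [0.1, [0, 0, 0], -0.8], [0.1, [0, 0, 0], -1], [0.1, [0, 0, 0], -1], [0.1, [0, 0, 0], -1]]}}

```text
time: 26.55
position: [0.487, 0.1511, 0.252]
ee_rot: [-3.141, -0.001, 1.901]
force: [-0.2, 0.4, -1.1]
width: 0.447
grasp_force: 0.0
```

Call:
{"method": "servo_tool", "body": {"commands": [[0.1, [0, 0, 0], -0.2], [0.1, [0, 0, 0], -0.4], [0.1, [0, 0, 0], -0.6], [0.1, [0, 0, 0], -0.8], [0.1, [0, 0, 0], -1], [0.1, [0, 0, 0], -1], [0.1, [0, 0, 0], -1]]}}

```text
time: 27.42
position: [0.4871, 0.1503, 0.2522]
ee_rot: [3.142, -0.0, 2.685]
force: [0.2, -0.4, 0.3]
width: 0.446
grasp_force: 0.0
```

```bash
python3 - <<'E'
from h import *
go(.4857,.0068,.175,182.9)
E
```

```text
shift [-0.155 -0.324  0.193] roll -0.646 now [0.4871 0.1503 0.2522] [ 1.8000e+02 -1.0000e-02  1.5384e+02] t 27.43 j7 0.52 f [ 0.2 -0.4  0.3] w 0.446
```

Call:
{"method": "servo_tool", "body": {"commands": [[0.1, [-0.04, -0.08, 0], -0.2], [0.1, [-0.08, -0.16, 0], -0.4], [0.1, [-0.12, -0.24, 0], -0.6], [0.1, [-0.155, -0.324, 0.05], -0.646], [0.1, [-0.155, -0.324, 0.1], -0.646], [0.1, [-0.155, -0.324, 0.193], -0.646], [0.1, [-0.155, -0.324, 0.193], -0.646], [0.1, [-0.155, -0.324, 0.193], -0.646]]}}

```text
time: 28.42
position: [0.4868, 0.0069, 0.1761]
ee_rot: [3.141, 0.002, -3.088]
force: [0.3, -0.0, -0.4]
width: 0.45
grasp_force: 0.0
```

```bash
python3 - <<'E'
from h import *
go(.4857,.007,.086,182.9)
E
```

```text
shift [0.003 0.    0.225] roll 0.003 now [0.4868 0.0069 0.1761] [ 1.7999e+02  1.0000e-01 -1.7695e+02] t 28.43 j7 1.17 f [ 0.3 -0.  -0.4] w 0.45
```

Call:
{"method": "servo_tool", "body": {"commands": [[0.1, [0.003, 0, 0.08], 0], [0.1, [0.003, 0, 0.16], 0], [0.1, [0.003, 0, 0.225], 0], [0.1, [0.003, 0, 0.225], 0], [0.1, [0.003, 0, 0.225], 0], [1, [0.003, 0, 0.225], 0], [1, [0.003, 0, 0.225], 0], [1, [0.003, 0, 0.225], 0], [1, [0.003, 0, 0.225], 0], [1, [0.003, 0, 0.225], 0]], "grip_force": 40}}

```text
time: 29.68
position: [0.4849, 0.0063, 0.0852]
ee_rot: [-3.142, 0.0, -3.088]
force: [-0.1, -0.5, 2.0]
width: 0.088
grasp_force: 39.9
```

Call:
{"method": "servo_tool", "body": {"commands": [[1, [0, 0, -0.01], 0], [1, [0, 0, -0.02], 0], [1, [0, 0, -0.03], 0], [1, [0, 0, -0.035], 0], [1, [0, 0, -0.035], 0], [1, [0, 0, -0.035], 0]]}}

```text
time: 30.42
position: [0.4848, 0.0063, 0.0989]
ee_rot: [3.142, -0.0, -3.088]
force: [1.9, -1.1, -7.9]
width: 0.087
grasp_force: 39.8
```

```bash
python3 - <<'E'
from h import *
h=np.array([.5958,.0125])
t=np.radians(253.1)-2.44;p=h+.11*np.array([np.cos(t),np.sin(t)]);print(p);t+=.61;q=h+.11*np.array([np.cos(t),np.sin(t)]);print(q)
go(*q,.1,182.9-35)
E
```

```text
[0.552293   0.11353039]
[0.50226254 0.07038562]
shift [-0.052  0.158 -0.003] roll 0.781 now [0.4848 0.0063 0.0989] [ 179.99   -0.   -176.94] t 30.43 j7 1.07 f [ 1.9 -1.1 -7.9] w 0.087
```

Call:
{"method": "servo_tool", "body": {"commands": [[1, [-0.001, 0.017, 0], 0.078], [1, [-0.002, 0.034, 0], 0.156], [1, [-0.005, 0.05, 0], 0.233], [1, [-0.008, 0.067, 0], 0.311], [1, [-0.013, 0.083, 0], 0.389], [1, [-0.018, 0.099, 0], 0.467], [1, [-0.025, 0.114, 0], 0.544], [1, [-0.032, 0.129, 0], 0.622], [1, [-0.041, 0.144, 0], 0.7], [1, [-0.05, 0.158, 0], 0.778], [1, [-0.05, 0.158, 0], 0.778]]}}

```text
time: 31.8
position: [0.5018, 0.0702, 0.0989]
ee_rot: [-3.141, 0.001, 2.585]
force: [2.2, -1.7, -8.0]
width: 0.091
grasp_force: 39.8
```

```bash
python3 - <<'E'
from h import *
go(.5523,.1133,.1,113)
E
```

```text
shift [-0.05   0.158 -0.003] roll 0.78 now [0.5018 0.0702 0.0989] [-1.7997e+02  4.0000e-02  1.4811e+02] t 31.8 j7 0.51 f [ 2.2 -1.7 -8. ] w 0.091
```

Call:
{"method": "servo_tool", "body": {"commands": [[1, [-0.001, 0.017, 0], 0.078], [1, [-0.002, 0.034, 0], 0.156], [1, [-0.005, 0.05, 0], 0.233], [1, [-0.008, 0.067, 0], 0.311], [1, [-0.013, 0.083, 0], 0.389], [1, [-0.018, 0.099, 0], 0.467], [1, [-0.025, 0.114, 0], 0.544], [1, [-0.032, 0.129, 0], 0.622], [1, [-0.041, 0.144, 0], 0.7], [1, [-0.05, 0.158, 0], 0.778], [1, [-0.05, 0.158, 0], 0.778], [1, [-0.05, 0.158, 0], 0.778]]}}

```text
time: 33.3
position: [0.5512, 0.1125, 0.0987]
ee_rot: [-3.14, 0.001, 1.974]
force: [1.8, -2.4, -8.1]
width: 0.087
grasp_force: 39.8
```

Call:
{"method": "servo_tool", "body": {"commands": [[1, [0, 0, 0.01], 0], [1, [0, 0, 0.02], 0], [1, [0, 0, 0.03], 0], [1, [0, 0, 0.035], 0], [1, [0, 0, 0.035], 0], [1, [0, 0, 0.035], 0]]}}

```text
time: 34.05
position: [0.5524, 0.1131, 0.0854]
ee_rot: [3.141, 0.001, 1.972]
force: [2.7, -5.4, -4.5]
width: 0.083
grasp_force: 39.9
```

```bash
python3 - <<'E'
from h import *
go(.5523,.1133,.0855,113)
E
```

```text
shift [ 0.001 -0.    -0.   ] roll 0.0 now [0.5524 0.1131 0.0854] [1.7994e+02 4.0000e-02 1.1301e+02] t 34.05 j7 0.02 f [ 2.7 -5.4 -4.5] w 0.083
```

Home height reached. Releasing, rising and checking.

Call:
{"method": "servo_tool", "body": {"commands": [[0.6, [0, 0, 0], 0], [0.1, [0, 0, 0], 0], [0.1, [0, 0, 0], 0], [0.1, [0, 0, -0.08], 0], [0.1, [0, 0, -0.16], 0], [0.1, [0, 0, -0.25], 0], [0.1, [0, 0, -0.3], 0], [0.1, [-0.1, 0, -0.35], 0], [0.1, [-0.2, 0, -0.35], 0], [0.1, [-0.2, 0, -0.35], 0], [0.1, [-0.2, 0, -0.35], 0]], "grip_force": 20}}

```text
time: 35.42
position: [0.5826, 0.0415, 0.225]
ee_rot: [-3.142, -0.002, 1.974]
force: [0.4, 1.2, -0.2]
width: 0.447
grasp_force: 0.0
```

```bash
python3 - <<'E'
from h import *
for nm in('wrist','top','scene'):
    s=snap(nm);C=cloud(s);hsv=cv2.cvtColor(s['image'],cv2.COLOR_RGB2HSV)
    k=cv2.inRange(hsv,(0,130,70),(6,255,255))|cv2.inRange(hsv,(174,130,70),(180,255,255))
    m=(k>0)&(np.hypot(C[...,0]-.5523,C[...,1]-.1133)<.035)&(C[...,2]>.06)&(C[...,2]<.15)
    o=(cv2.inRange(hsv,(7,150,100),(18,255,255))>0)&(np.hypot(C[...,0]-.639,C[...,1]+.09)<.06)
    b=(C[...,2]>.145)&(C[...,2]<.175)&(np.hypot(C[...,0]-.511,C[...,1]-.332)<.05)
    for n,q in(('ring',m),('lid',o),('ball',b)):
        if q.sum()>5:P=C[q];print(nm,n,q.sum(),P.mean(0).round(4),np.percentile(P[:,2],98).round(4))
    print({'o':0})if 0 else None
print('nest exp',np.array([.5958,.0125])*2-[.5523,.1133])
print(bot.sense()['position'])
E
```

```text
wrist ring 544 [0.5518 0.1142 0.1032] 0.1074
wrist lid 1997 [ 0.6343 -0.0921  0.1199] 0.1211
top lid 187 [ 0.6367 -0.0933  0.1219] 0.1276
top ball 82 [0.5103 0.3294 0.1601] 0.1675
scene ring 67 [0.5565 0.1141 0.0925] 0.1091
scene ball 88 [0.5161 0.3358 0.1569] 0.1671
nest exp [ 0.6393 -0.0883]
[0.58258045 0.04200613 0.22498806]
```

The ring is home (top at 0.107), the shut lid sits at z = 0.121 in the nest, the stick is centred and the gripper is clear. Handing in.

```bash
python3 -c "
from h import *
print(bot.job_done())"
```

```text
the job is handed in; nothing more can be done
None
```

I've handed the job in, with no verdict shown: my last camera check had the shut tub standing in the nest, the carrier at the green notch with the ring home, and the stick back at centre.

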